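# Tare the weighing boat with the touch-free sensor

### The arm

A 7-joint arm with a two-finger parallel gripper is mounted at the origin on a cart in front of the work surface, level with it; the furniture and walls round the work are solid. World frame = base frame: x ahead of the robot, y to its left, z up, the work surface at z = 0. Lengths are in m, angles in degrees, forces in N, time in s.
With the tool pointing down it reaches from about 0.425 to 0.825 m from the base axis. Payload 3.6 kg.
Tool frame: the origin (TCP) lies at the very end of the fingers, on their centre line; the grasp point (between the pads) lies 19 mm behind it; z points along the fingers, x is the direction in which the jaws open and shut, and the axes are right-handed (so a half turn about z gives the same grasp; the last joint's range is limited). The gripper opens to 93 mm and grips with 3 to 60 N. Pads are 15 mm wide; open, the fingers measure 128 mm over their backs; the gripper's body (75 mm by 188 mm) begins 65 mm behind the grasp point.
Start: joints at [71.075, 35.231, -0.722, 81.555, 0.464, 63.22, -2.315], TCP at [0.194, -0.62, 0.219] pointing down, gripper open.
Joint ranges: [-178.69, 178.69], [-17.37, 117.87], [-77.05, 75.6], [15.02, 138.74], [-78.02, 258.01], [0.78, 113.62], [-162.83, 162.83]. Speed limits (degrees/s): [159.86, 159.86, 180, 180, 180, 180, 180].

### API

Orientations are given as a 3x3 rotation matrix whose columns are the frame's x, y, z axes.
In Python, from rig import telemetry, capture, bot gives the robot as it stands.
- The arm moves only by the shell command python3 -m crank 'ROWS' [OPENING] [FORCE]. ROWS is text: rows parted by semicolons, each of 6 numbers parted by spaces: the shift along the world's x, y, z in mm, then the turn, a rotation vector about the world's x, y, z in rad. A call has 1 to 10 rows; each row shifts and turns the commanded pose from where the row before left it; what a row does not reach is not made up. A row lasts 1/10 s, in which the tool goes at most 50 mm and 8.59 degrees, less where a joint would pass 70% of its speed; a pose out of reach is approached as far as the arm can. A call with a gripper value outside its range is refused whole. OPENING is the opening, from 0 (shut) to 1 (fully open), set as the call begins (- or left out, the last holds). The fingers move at their own pace and stop on an object; FORCE is the grip in N (left out, the last holds). Time passes only in rows, so rows that do not move let the fingers close. It gives the time, the measured TCP pose, the force and the opening at its end, in the units of the state.
- telemetry.state(): the state, without advancing time (a new reading comes with each control period).
- capture(name): name is "side" or "top"; returns a dict with "frame" (480x640x3 uint8, blue, green, red), "vfov" (degrees; the focal length in pixels is half the picture's height over the tangent of half this angle, whatever the lens; pixels are square), "cx", "cy" (the principal point, pixels), "origin" and "attitude" of the camera in the world. Camera axes: x right, y down, z forward; pixel columns grow to the right and rows downward; lengths in m; the calibration is good to about 2 mm. A picture is of the moment at which its call begins. There is no depth.
- bot.hand_in(): hands the job in, once; it reports no verdict.
The state is a dict: "t": time; "joints": joint angles; "joint_velocities": joint speeds; "joint_torque": joint torques, N m; "eef_pos": TCP position; "tool_rot": TCP orientation; "wrist_force": force on the tool from outside, world axes, zero at the start; "torque": the same for the moment, N m; "opening": finger opening in m.
Only numpy, scipy, OpenCV 4.12 (cv2) and the standard library are available. Lean on these libraries where they do the work, as an engineer would, in place of code of your own. Each camera call takes 0.05 s, during which the arm holds its last target. There are 200 camera calls.

### The job

The weighing boat on the balance has to be tared before powder is weighed in: gently push the balance's sliding top lid fully shut by its grip bar, then, with the lid shut, point the fingertips at the terminal's right-hand touch-free sensor (right as you face the display from the robot's side), held still about 2 to 3 cm above its window for two seconds without touching the terminal, and afterwards push the lid all the way open again, ready for dosing. Only push the bar with the outside of the fingers, never pinch it from both sides. Do not bring the fingers over the left-hand sensor, which would print, and leave the boat and all the other things where they are.

Things in the scene. Friction and masses are not known exactly. Their poses are not given: they have to be found in the camera images.
- balance: White precision balance, 250 mm deep x 200 mm wide base, with a glass draught shield round the pan and a white column behind it; fixed. Origin: centre of its underside on the worktop; x points to its back (away from the user), y to its left as the user faces it, z up. Its highest fixed parts are the two guide rails beside the lid, tops 192 mm above the worktop.
- lid (a joint): Clear sliding top lid of the draught shield, in m: 0 = fully shut (lid forward, towards the user), 0.085 = fully open (lid slid back along the balance's +x). It starts partly or almost wholly open, stays where it is left, has rubber stops at both ends that give 2 or 3 mm and slides with 1 to 2 N. The lid is 152 mm long x 154 mm wide; its upper face is 192 mm above the worktop.
- grip (a point): Centre of the raised grey grip bar near the front edge of the lid, moving with it; axes as the balance's. Bar: 14 mm thick (x), 100 mm wide (y), rising 26 mm above the lid's face; this point is 13 mm above that face, 205 mm above the worktop. Push its rear face towards -x to shut the lid, its front face towards +x to open it; pressing on both faces at once counts as pinching. Free space above.
- terminal: White and grey wireless terminal of the balance, a fixed wedge 120 mm deep x 170 mm wide, 28 mm high at the front, 53 mm at the back (top slopes up 12 degrees), with a blank display, a row of keys in front of it and a black oblong sensor window at either back corner. Origin: centre of its underside; x points to its back, y to its left as the user faces it, z up.
- sensor_right (a point): Centre of the surface of the right-hand sensor window (the tare sensor): black, 33 x 15 mm in a metal frame, 51 mm above the worktop at the back right corner (-y end) of the terminal. Axes as the terminal's, z vertically up. Nothing rises more than 125 mm above the worktop within 90 mm of it.
- sensor_left (a point): Centre of the surface of the left-hand sensor window (print), of the same look, 112 mm from the right-hand one at the terminal's back left corner (+y end).
- weigh_boat: White weighing boat, 70 x 70 x 15 mm, standing loose on the round steel pan (100 mm dia, top 68 mm above the worktop) inside the draught shield; origin at the centre of its underside.
- cream_jar: Squat cream-white jar with a white screw lid, 76 dia x 51 high mm; a bystander, to be left alone. Origin: centre of its underside.
- salve_jar: Small squat white jar with a black screw lid, 60 dia x 41 high mm; a bystander, to be left alone. Origin: centre of its underside.
- vial_0: Small vial with a white screw cap, 22 dia x 45 high mm; a bystander, to be left alone. Origin: centre of its underside.
- vial_1: Small vial with a black screw cap, 22 dia x 45 high mm; a bystander, to be left alone. Origin: centre of its underside.
- tweezers: Steel tweezers lying flat, 132 long x 17 wide x 10 high mm; a bystander, to be left alone. Origin: centre of its underside.
- marker_pen: Felt marker with its cap on, lying, 128 long x 18 high mm; a bystander, to be left alone. Origin: centre of its underside.
- timer: Bench timer with three keys, lying, 58 x 64 x 21 mm; a bystander, to be left alone. Origin: centre of its underside.

How it is judged:
By the outcome, as a careful person would: the job done as asked, in the order asked, and still so for the second after the job is handed in, with the robot touching nothing.
It also fails if it takes over 58 s, if anything falls off the work surface, if the arm or the gripper's body presses on something with over 40 N, if the wrist force passes 120 N, or if a joint passes its speed limit or range.

## Working session

There is one attempt and no reset: what is moved stays moved. The work goes in short steps, Python scripts to look and compute and a shell command to move; the robot and the scene stay as the last step left them, time stands still between calls to the robot, and variables do not carry over. Pictures are saved under pics/ and viewed, about 8 in all and at most 12, crops included, and the job is handed in when it is done.

```bash
mkdir -p pics; cat > h.py <<'E'
import numpy as np, cv2
from rig import telemetry, capture, bot
def cam(n,f=None):
    c=capture(n)
    if f: cv2.imwrite('pics/'+f,c['frame'])
    return c
def ray(c,u,v):
    f=240/np.tan(np.radians(c['vfov']/2))
    d=np.array(c['attitude'])@np.array([(u-c['cx'])/f,(v-c['cy'])/f,1]); return np.array(c['origin']),d
def atz(c,u,v,z):
    o,d=ray(c,u,v); return o+d*(z-o[2])/d[2]
def proj(c,p):
    f=240/np.tan(np.radians(c['vfov']/2))
    q=np.array(c['attitude']).T@(np.array(p)-np.array(c['origin'])); return q[0]/q[2]*f+c['cx'],q[1]/q[2]*f+c['cy']
E
python3 - <<'E'
from h import *
import pickle
d={}
for n in('top','side'):
    c=cam(n,n+'0.png'); d[n]=c; print(n,{k:v for k,v in c.items() if k!='frame'})
pickle.dump(d,open('c0.pkl','wb'))
print(telemetry.state())
E
```

```text
top {'vfov': 57.85552849478073, 'cx': 312.3302352851877, 'cy': 246.00477178268952, 'origin': array([ 0.40152561, -0.07795357,  1.02191439]), 'attitude': array([[ 0.00688797, -0.99267443,  0.12062355],
       [-0.99984159, -0.00485696,  0.01712347],
       [-0.01641217, -0.12072239, -0.99255063]])}
side {'vfov': 48.384781233672584, 'cx': 317.09905664577525, 'cy': 242.4450641889637, 'origin': array([-0.04382187, -1.30008506,  0.68278342]), 'attitude': array([[ 0.90927606, -0.17026577,  0.3797718 ],
       [-0.41598625, -0.3430068 ,  0.84220056],
       [-0.01313362, -0.92377265, -0.38271609]])}
{'t': 0.1, 'joints': array([71.07705749, 35.28276137, -0.7227909 , 81.62979355,  0.46342569,
       63.22065153, -2.31711869]), 'joint_velocities': array([-0.0386293 , -0.10036895, -0.02114236, -0.26068651, -0.01603969,
       -0.00253976,  0.0805361 ]), 'joint_torque': array([ 1.29364504e-03, -4.60040939e+01,  2.10343008e-01, -1.66244763e+01,
       -6.11210335e-02,  1.69136171e-02,  8.54857672e-05]), 'eef_pos': array([ 0.19422982, -0.61956581,  0.21762133]), 'tool_rot': array([[ 2.99133340e-01, -9.54211066e-01, -6.97713811e-04],
       [-9.54208609e-01, -2.99134154e-01,  2.16547520e-03],
       [-2.27503043e-03,  1.79986943e-05, -9.99997412e-01]]), 'wrist_force': array([ 0.64762586, -0.0816412 , -0.35806094]), 'torque': array([-0.00473366,  0.00067939, -0.03728365]), 'opening': 0.0927730864402004}
```

View pics/top0.png

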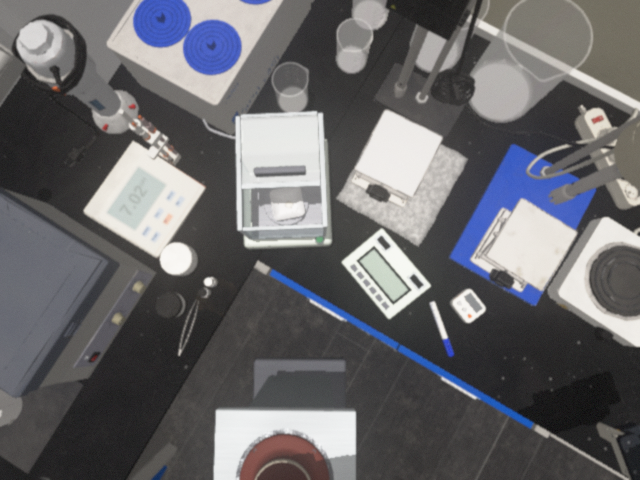

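View pics/side0.png

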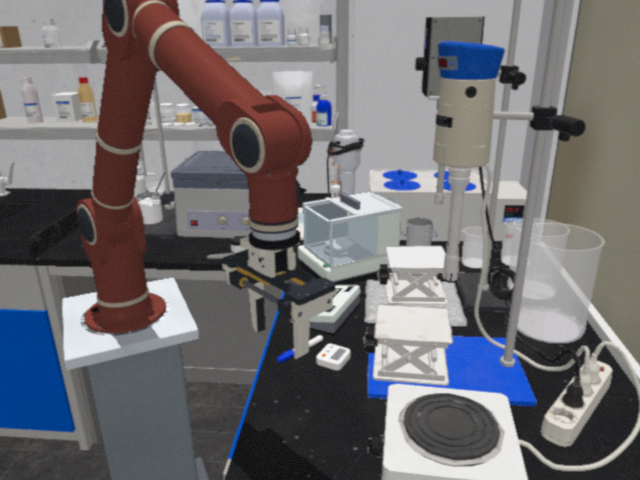

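```bash
python3 - <<'E'
from h import *
import pickle
d=pickle.load(open('c0.pkl','rb')); f=d['top']['frame']
cv2.imwrite('pics/crop1.png',cv2.resize(f[95:325,215:495],(800,657),interpolation=cv2.INTER_CUBIC)[:600])
f=cv2.resize(f[225:325,335:435],(560,560),interpolation=cv2.INTER_CUBIC)
cv2.imwrite('pics/crop2.png',f)
for p in ([.194,-.62,.219],[0,0,0]): print([proj(d[n],p) for n in d])
E
```

```text
[(np.float64(627.631207022227), np.float64(420.00569486666524)), (np.float64(278.6056959240658), np.float64(340.738120757722))]
[(np.float64(283.6242057274589), np.float64(480.1845618072997)), (np.float64(125.65185084776115), np.float64(311.45005227493675))]
```

View pics/crop1.png

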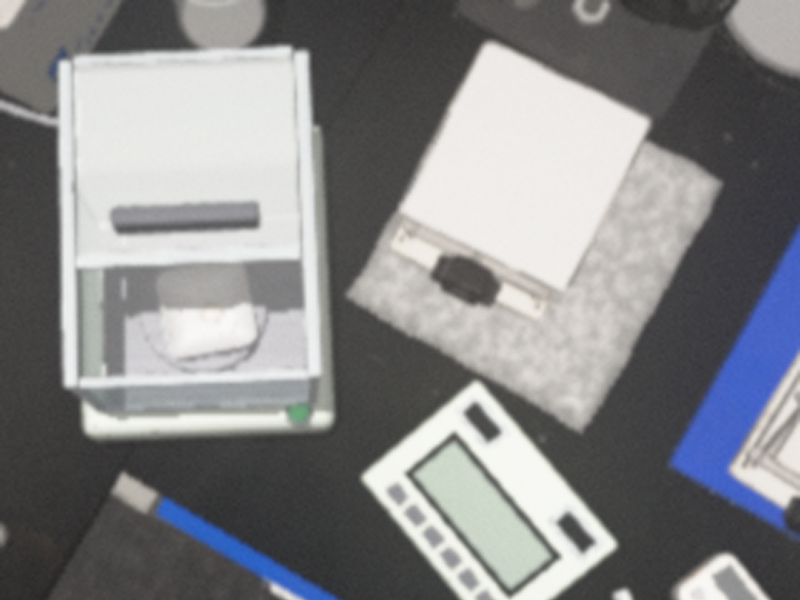

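View pics/crop2.png

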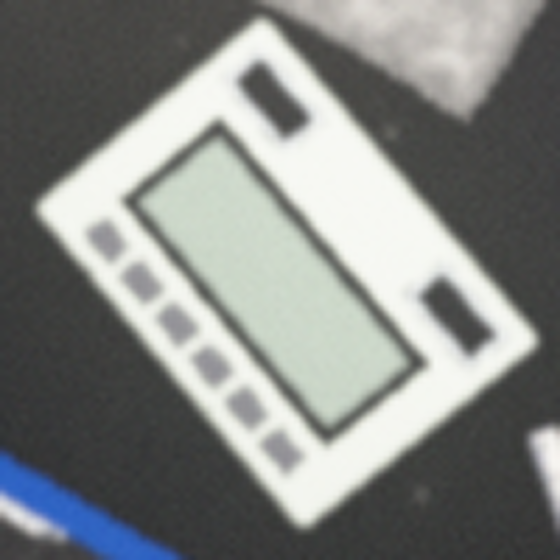

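```bash
python3 - <<'E'
from h import *
import pickle
d=pickle.load(open('c0.pkl','rb')); c=d['top']
C=lambda u,v,z:atz(c,215+u/2.857,95+v/2.857,z).round(4)
D=lambda u,v,z:atz(c,335+u/5.6,225+v/5.6,z).round(4)
print('sR',D(457,315,.051),'sL',D(273,98,.051))
print('term corners',[D(*p) for p in((262,18,.053),(538,340,.053),(303,525,.028),(38,208,.028))])
print('bar',[C(*p) for p in((112,208,.218),(258,202,.218),(120,231,.21),(259,225,.21),(186,215,.218))])
print('rails',[C(*p) for p in((58,63,.192),(65,387,.192),(307,50,.192),(320,375,.192))])
print('lid front',[C(*p) for p in((80,262,.192),(305,258,.192))])
print('jack',C(650,122,.1),C(490,42,.1),C(575,295,.1))
E
```

```text
sR [ 0.4418 -0.2935  0.051 ] sL [ 0.5282 -0.2218  0.051 ]
term corners [array([ 0.5604, -0.2175,  0.053 ]), array([ 0.432 , -0.3247,  0.053 ]), array([ 0.358, -0.235,  0.028]), array([ 0.4854, -0.1286,  0.028 ])]
bar [array([0.6492, 0.0481, 0.218 ]), array([ 0.6535, -0.0496,  0.218 ]), array([0.6357, 0.0435, 0.21  ]), array([ 0.6401, -0.0501,  0.21  ]), array([ 0.6445, -0.0016,  0.218 ])]
rails [array([0.7619, 0.0925, 0.192 ]), array([0.5321, 0.0812, 0.192 ]), array([ 0.7714, -0.082 ,  0.192 ]), array([ 0.541 , -0.0918,  0.192 ])]
lid front [array([0.619 , 0.0733, 0.192 ]), array([ 0.6222, -0.0813,  0.192 ])]
jack [ 0.7544 -0.3461  0.1   ] [ 0.8188 -0.2244  0.1   ] [ 0.6185 -0.2858  0.1   ]
```

```bash
python3 -m crank '0 0 40 0 0 0;10 14 20 0 0 -0.03;24 31 0 0 0 -0.03;24 31 0 0 0 -0.03;24 31 0 0 0 -0.03;24 31 0 0 0 -0.03;24 31 0 0 0 -0.03;24 31 0 0 0 -0.03;24 31 0 0 0 -0.03;24 31 0 0 0 -0.018' 0 10; python3 -m crank '24 31 0 0 0 0;24 31 0 0 0 0;24 31 0 0 0 0;24 31 0 0 0 0;24 31 0 0 0 0;24 31 0 0 0 0;24 31 0 0 0 0;24 31 0 0 0 0;24 31 0 0 0 0;24 31 0 0 0 0'
```

```text
t: 1.1
eef_pos: [0.397, -0.3566, 0.2783]
tool_rot: [[0.045, -0.999, -0.001], [-0.999, -0.045, 0.001], [-0.001, 0.001, -1.0]]
wrist_force: [0.5, -0.6, 0.3]
opening: 0.0176
t: 2.1
eef_pos: [0.6369, -0.0469, 0.2781]
tool_rot: [[0.046, -0.999, -0.001], [-0.999, -0.046, -0.0], [-0.0, 0.001, -1.0]]
wrist_force: [-0.3, -0.3, -0.1]
opening: 0.0003
```

```bash
python3 -m crank '26 23 0 0 0 0;27 23 0 0 0 0;0 0 -20 0 0 0;0 0 -20 0 0 0;0 0 0 0 0 0;0 0 0 0 0 0'; python3 - <<'E'
from h import *
a=cam('side'); b=cam('top'); p=telemetry.state()['eef_pos']; print(p)
u,v=map(int,proj(a,p)); x,y=map(int,proj(b,p)); print(u,v,x,y)
A=cv2.resize(a['frame'][v-60:v+60,u-60:u+60],(400,400),interpolation=3)
B=cv2.resize(b['frame'][y-70:y+70,x-70:x+70],(400,400),interpolation=3)
cv2.imwrite('pics/near1.png',np.hstack([A,B]))
E
```

```text
t: 2.7
eef_pos: [0.6892, -0.0024, 0.2383]
tool_rot: [[0.046, -0.999, -0.001], [-0.999, -0.046, -0.0], [0.0, 0.001, -1.0]]
wrist_force: [-0.5, -0.8, 1.0]
opening: 0.0003
[ 0.69004257 -0.00246327  0.23998381]
363 186 279 143
```

View pics/near1.png

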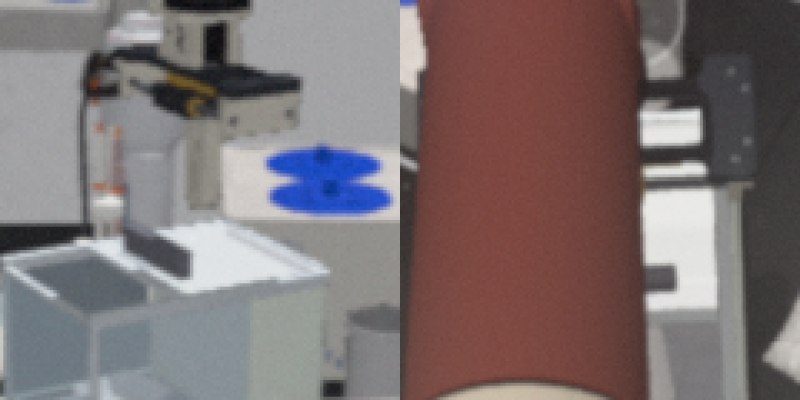

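```bash
python3 -m crank '0 0 -13 0 0 0;0 0 -13 0 0 0;0 0 -12 0 0 0;0 0 0 0 0 0'; for i in 1; do python3 -m crank '-4 0 0 0 0 0;-4 0 0 0 0 0;-4 0 0 0 0 0;-4 0 0 0 0 0;-4 0 0 0 0 0;-4 0 0 0 0 0;-4 0 0 0 0 0;-4 0 0 0 0 0;-4 0 0 0 0 0;-4 0 0 0 0 0'; python3 -m crank '-4 0 0 0 0 0;-4 0 0 0 0 0;-4 0 0 0 0 0;-4 -1 0 0 0 0;-4 0 0 0 0 0;-4 0 0 0 0 0;-4 -1 0 0 0 0;-4 0 0 0 0 0;-4 0 0 0 0 0;-4 -1 0 0 0 0'; done
```

```text
t: 3.2
eef_pos: [0.6876, -0.0023, 0.1975]
tool_rot: [[0.046, -0.999, -0.006], [-0.999, -0.046, -0.0], [-0.0, 0.006, -1.0]]
wrist_force: [1.0, 0.0, -0.8]
opening: 0.0002
t: 4.2
eef_pos: [0.6495, -0.0028, 0.2008]
tool_rot: [[0.045, -0.999, 0.001], [-0.999, -0.045, -0.001], [0.001, -0.001, -1.0]]
wrist_force: [1.1, -1.2, -0.4]
opening: 0.0005
t: 5.2
eef_pos: [0.6091, -0.0046, 0.2006]
tool_rot: [[0.046, -0.999, 0.0], [-0.999, -0.046, 0.001], [-0.001, -0.0, -1.0]]
wrist_force: [1.7, 1.6, -0.2]
opening: 0.0006
```

```bash
python3 -m crank '-4 0 0 0 0 0;-4 0 0 0 0 0;-4 -1 0 0 0 0;-4 0 0 0 0 0;-3 0 0 0 0 0;-2 0 0 0 0 0;-2 -1 0 0 0 0'; python3 -m crank '-2 0 0 0 0 0;-2 0 0 0 0 0'; python3 -m crank '-1 0 0 0 0 0;-1 0 0 0 0 0';python3 -m crank '-1 0 0 0 0 0;-1 0 0 0 0 0'
```

```text
t: 5.9
eef_pos: [0.5863, -0.007, 0.2006]
tool_rot: [[0.046, -0.999, -0.0], [-0.999, -0.046, 0.0], [-0.0, -0.0, -1.0]]
wrist_force: [1.1, 0.8, -0.9]
opening: 0.0006
t: 6.1
eef_pos: [0.5824, -0.0074, 0.2006]
tool_rot: [[0.046, -0.999, 0.0], [-0.999, -0.046, -0.0], [0.0, -0.0, -1.0]]
wrist_force: [0.5, -0.2, 0.3]
opening: 0.0005
t: 6.3
eef_pos: [0.581, -0.0074, 0.2006]
tool_rot: [[0.046, -0.999, 0.001], [-0.999, -0.046, -0.0], [0.0, -0.001, -1.0]]
wrist_force: [3.7, 0.5, -2.4]
opening: 0.0003
t: 6.5
eef_pos: [0.581, -0.0074, 0.2007]
tool_rot: [[0.046, -0.999, 0.006], [-0.999, -0.046, -0.0], [0.0, -0.006, -1.0]]
wrist_force: [8.3, -0.1, -6.8]
opening: 0.0003
```

```bash
python3 -m crank '-1 0 0 0 0 0;-1 0 0 0 0 0;0 0 0 0 0 0'; python3 -m crank '3 0 0 0 0 0;8 0 0 0 0 0;15 0 0 0 0 0;10 0 20 0 0 0;0 0 30 0 0 0;0 0 20 0 0 0;0 0 0 0 0 0'; python3 - <<'E'
from h import *
a=cam('side'); b=cam('top')
A=cv2.resize(a['frame'][160:290,285:415],(400,400),interpolation=3)
B=cv2.resize(b['frame'][105:255,220:370],(400,400),interpolation=3)
cv2.imwrite('pics/shut.png',np.hstack([A,B]))
E
```

```text
t: 6.8
eef_pos: [0.581, -0.0074, 0.2008]
tool_rot: [[0.046, -0.999, 0.01], [-0.999, -0.046, 0.0], [0.0, -0.01, -1.0]]
wrist_force: [10.2, 0.3, -6.2]
opening: 0.0003
t: 7.5
eef_pos: [0.6136, -0.0073, 0.2735]
tool_rot: [[0.046, -0.999, 0.004], [-0.999, -0.046, -0.0], [0.0, -0.004, -1.0]]
wrist_force: [-0.5, -1.0, -0.0]
opening: 0.0006
```

View pics/shut.png

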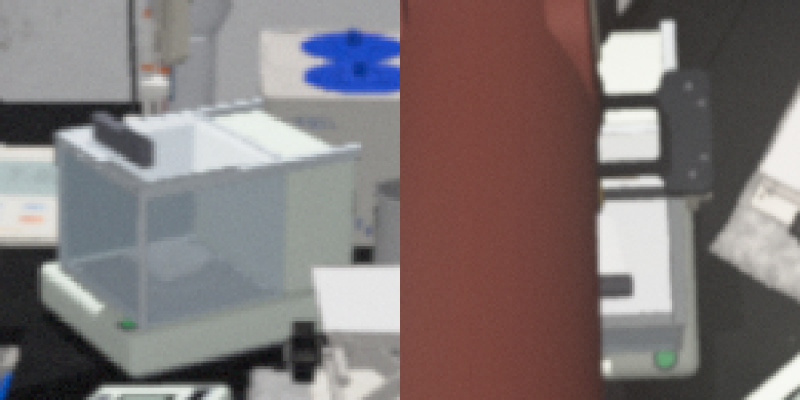

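```bash
python3 -m crank '-20 0 0 0 0 0;-36 0 0 0 0 0;-36 0 0 0 0 0;-36 -10 0 0 0 0;-36 -20 0 0 0 0;-8 -30 0 0 0 0;0 -32 0 0 0 0;0 -32 0 0 0 0;0 -32 0 0 0 0;0 -32 0 0 0 0'; python3 -m crank '0 -32 0 0 0 0;0 -32 0 0 0 0;0 -28 0 0 0 0;0 -6 -20 0 0 0;0 0 -40 0 0 0;0 0 -40 0 0 0;0 0 -30 0 0 0;0 0 -20 0 0 0;0 0 0 0 0 0;0 0 0 0 0 0'; python3 - <<'E'
from h import *
a=cam('side'); b=cam('top'); p=telemetry.state()['eef_pos']; print(p)
for c in(a,b): print(proj(c,p),proj(c,[.4418,-.2935,.051]))
u,v=map(int,proj(a,p)); x,y=map(int,proj(b,p))
A=cv2.resize(a['frame'][v-50:v+50,u-50:u+50],(400,400),interpolation=3)
B=cv2.resize(b['frame'][y-70:y+70,x-70:x+70],(400,400),interpolation=3)
cv2.imwrite('pics/sens.png',np.hstack([A,B])); print(u-50,v-50,x-70,y-70)
E
```

```text
t: 8.6
eef_pos: [0.4388, -0.1959, 0.2689]
tool_rot: [[0.046, -0.999, -0.004], [-0.999, -0.046, 0.002], [-0.002, 0.004, -1.0]]
wrist_force: [0.6, -0.9, -1.0]
opening: 0.0007
t: 9.6
eef_pos: [0.4397, -0.2928, 0.1199]
tool_rot: [[0.046, -0.999, -0.002], [-0.999, -0.046, 0.001], [-0.001, 0.002, -1.0]]
wrist_force: [0.4, 0.1, -1.0]
opening: 0.0005
[ 0.44087563 -0.29350121  0.12145686]
(np.float64(329.68514002730603), np.float64(281.33138426515006)) (np.float64(330.1555317899944), np.float64(307.72405363534995))
(np.float64(424.22573982433175), np.float64(280.3118892602637)) (np.float64(416.6254216958108), np.float64(281.2366330397586))
279 231 354 210
```

View pics/sens.png

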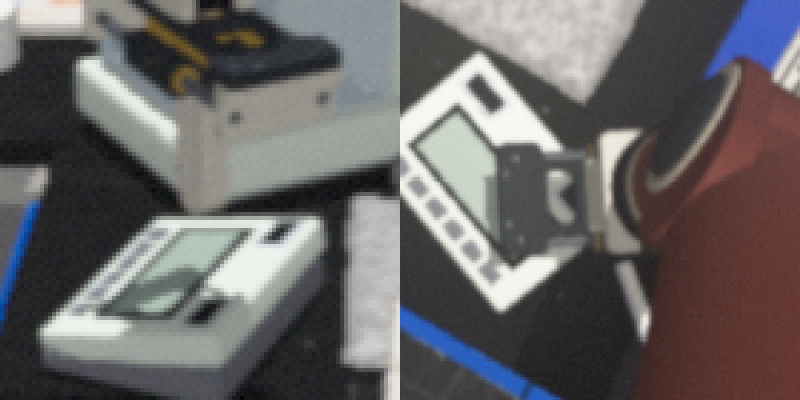

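```bash
python3 -m crank '0 0 -15 0 0 0;0 0 -15 0 0 0;0 0 -10 0 0 0;0 0 -5 0 0 0;0 0 0 0 0 0;0 0 0 0 0 0;0 0 0 0 0 0;0 0 0 0 0 0;0 0 0 0 0 0;0 0 0 0 0 0'; python3 -m crank '0 0 0 0 0 0;0 0 0 0 0 0;0 0 0 0 0 0;0 0 0 0 0 0;0 0 0 0 0 0;0 0 0 0 0 0;0 0 0 0 0 0;0 0 0 0 0 0;0 0 0 0 0 0;0 0 0 0 0 0'; python3 -m crank '0 0 0 0 0 0;0 0 0 0 0 0;0 0 0 0 0 0;0 0 0 0 0 0;0 0 0 0 0 0;0 0 0 0 0 0;0 0 0 0 0 0;0 0 0 0 0 0;0 0 0 0 0 0;0 0 0 0 0 0'
python3 - <<'E'
from h import *
a=cam('side')
cv2.imwrite('pics/sens2.png',cv2.resize(a['frame'][245:345,280:380],(500,500),interpolation=3)); print(telemetry.state()['eef_pos'])
E
```

```text
t: 10.7
eef_pos: [0.4405, -0.2933, 0.0758]
tool_rot: [[0.046, -0.999, 0.0], [-0.999, -0.046, -0.0], [0.0, -0.0, -1.0]]
wrist_force: [-0.2, -0.5, 0.4]
opening: 0.0006
t: 11.7
eef_pos: [0.4404, -0.2932, 0.0756]
tool_rot: [[0.046, -0.999, 0.0], [-0.999, -0.046, 0.0], [-0.0, -0.0, -1.0]]
wrist_force: [0.6, -0.3, -1.1]
opening: 0.0005
t: 12.7
eef_pos: [0.4405, -0.2932, 0.0757]
tool_rot: [[0.046, -0.999, 0.0], [-0.999, -0.046, 0.0], [-0.0, -0.0, -1.0]]
wrist_force: [-1.2, -0.2, 0.0]
opening: 0.0005
[ 0.44045985 -0.29319237  0.07564486]
```

View pics/sens2.png

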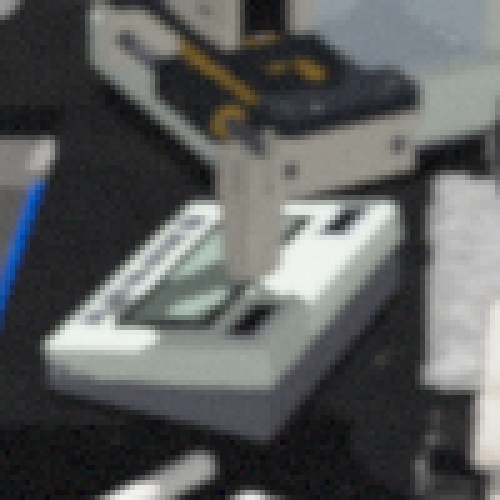

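```bash
python3 -m crank '0 0 15 0 0 0;0 0 35 0 0 0;0 0 45 0 0 0;0 0 45 0 0 0;0 0 40 0 0 0;0 15 15 0 0 0;0 35 0 0 0 0;0 35 0 0 0 0;0 35 0 0 0 0;0 35 0 0 0 0'; python3 -m crank '0 35 0 0 0 0;0 35 0 0 0 0;10 35 0 0 0 0;20 24 0 0 0 0;25 0 0 0 0 0;20 0 -15 0 0 0;0 0 -25 0 0 0;0 0 -20 0 0 0;0 0 -8 0 0 0;0 0 0 0 0 0'
```

```text
t: 13.75
eef_pos: [0.4394, -0.1357, 0.2697]
tool_rot: [[0.047, -0.999, -0.002], [-0.999, -0.047, 0.001], [-0.001, 0.002, -1.0]]
wrist_force: [0.8, 0.0, 0.4]
opening: 0.0003
t: 14.75
eef_pos: [0.514, -0.0086, 0.2011]
tool_rot: [[0.047, -0.999, -0.004], [-0.999, -0.047, 0.0], [-0.0, 0.004, -1.0]]
wrist_force: [0.4, -0.4, 1.5]
opening: 0.0001
```

```bash
python3 -m crank '4 0 0 0 0 0;4 0 0 0 0 0;4 0 0 0 0 0;4 0 0 0 0 0;4 0 0 0 0 0;4 0 0 0 0 0;4 1 0 0 0 0;4 0 0 0 0 0;4 0 0 0 0 0;4 0 0 0 0 0';python3 -m crank '4 0 0 0 0 0;4 1 0 0 0 0;4 0 0 0 0 0;4 0 0 0 0 0;4 0 0 0 0 0;4 0 0 0 0 0;4 1 0 0 0 0;4 0 0 0 0 0;4 0 0 0 0 0;4 0 0 0 0 0';python3 -m crank '4 1 0 0 0 0;4 0 0 0 0 0;4 0 0 0 0 0;4 1 0 0 0 0;3 0 0 0 0 0;3 0 0 0 0 0'; python3 -m crank '2 0 0 0 0 0;2 0 0 0 0 0'
```

```text
t: 15.75
eef_pos: [0.5551, -0.0078, 0.2025]
tool_rot: [[0.046, -0.999, -0.002], [-0.999, -0.046, 0.001], [-0.001, 0.002, -1.0]]
wrist_force: [-1.8, 1.0, 0.2]
opening: 0.0006
t: 16.75
eef_pos: [0.5957, -0.0061, 0.2025]
tool_rot: [[0.046, -0.999, -0.0], [-0.999, -0.046, 0.0], [-0.0, 0.0, -1.0]]
wrist_force: [-2.2, 0.7, -1.9]
opening: 0.0006
t: 17.35
eef_pos: [0.6178, -0.0043, 0.2028]
tool_rot: [[0.046, -0.999, 0.0], [-0.999, -0.046, -0.0], [0.0, -0.0, -1.0]]
wrist_force: [-0.9, -1.0, -0.1]
opening: 0.0008
t: 17.55
eef_pos: [0.6217, -0.0041, 0.2028]
tool_rot: [[0.046, -0.999, 0.0], [-0.999, -0.046, 0.0], [-0.0, -0.0, -1.0]]
wrist_force: [-1.7, -0.4, 0.4]
opening: 0.0001
```

```bash
python3 -m crank '2 0 0 0 0 0;2 0 0 0 0 0'; python3 -m crank '1 0 0 0 0 0;1 0 0 0 0 0';python3 -m crank '1 0 0 0 0 0;1 0 0 0 0 0'; python3 -m crank '1 0 0 0 0 0;0 0 0 0 0 0'
```

```text
t: 17.75
eef_pos: [0.6256, -0.004, 0.2028]
tool_rot: [[0.046, -0.999, 0.0], [-0.999, -0.046, 0.0], [-0.0, -0.0, -1.0]]
wrist_force: [-1.5, -0.9, 1.2]
opening: -0.0001
t: 17.95
eef_pos: [0.6276, -0.0039, 0.2028]
tool_rot: [[0.046, -0.999, 0.0], [-0.999, -0.046, 0.001], [-0.001, -0.0, -1.0]]
wrist_force: [-0.2, 0.4, 0.5]
opening: 0.0005
t: 18.15
eef_pos: [0.6296, -0.0037, 0.2028]
tool_rot: [[0.046, -0.999, 0.0], [-0.999, -0.046, 0.001], [-0.001, -0.0, -1.0]]
wrist_force: [-1.8, 0.5, 0.3]
opening: 0.0007
t: 18.35
eef_pos: [0.6307, -0.004, 0.2026]
tool_rot: [[0.046, -0.999, 0.001], [-0.999, -0.046, 0.0], [-0.0, -0.001, -1.0]]
wrist_force: [-0.5, 0.3, 1.0]
opening: 0.0004
```

```bash
python3 -m crank '1 0 0 0 0 0;1 0 0 0 0 0'; python3 -m crank '1 0 0 0 0 0;1 0 0 0 0 0';python3 -m crank '1 0 0 0 0 0;1 0 0 0 0 0'
```

```text
t: 18.55
eef_pos: [0.6324, -0.004, 0.2026]
tool_rot: [[0.046, -0.999, -0.0], [-0.999, -0.046, 0.0], [-0.0, 0.0, -1.0]]
wrist_force: [-1.3, 0.1, 1.1]
opening: 0.0004
t: 18.75
eef_pos: [0.6335, -0.004, 0.2026]
tool_rot: [[0.046, -0.999, -0.003], [-0.999, -0.046, 0.0], [-0.0, 0.003, -1.0]]
wrist_force: [-4.6, 0.1, 2.0]
opening: 0.0006
t: 18.95
eef_pos: [0.6335, -0.004, 0.2026]
tool_rot: [[0.046, -0.999, -0.007], [-0.999, -0.046, 0.0], [-0.0, 0.007, -1.0]]
wrist_force: [-8.6, 0.8, 5.8]
opening: 0.0007
```

```bash
python3 -m crank '1 0 0 0 0 0;0 0 0 0 0 0'; python3 -m crank '-3 0 0 0 0 0;-10 0 0 0 0 0;-20 0 0 0 0 0;-10 0 20 0 0 0;0 0 30 0 0 0;0 -20 30 0 0 0;-20 -40 20 0 0 0;-20 -45 0 0 0 0;-20 -45 0 0 0 0;-20 -45 0 0 0 0'; python3 -m crank '-15 -45 0 0 0 0;0 -45 0 0 0 0;0 -45 0 0 0 0;0 -30 0 0 0 0;0 0 0 0 0 0;0 0 0 0 0 0'
python3 - <<'E'
from h import *
a=cam('side'); b=cam('top')
cv2.imwrite('pics/end.png',np.hstack([cv2.resize(a['frame'][160:290,285:415],(400,400),interpolation=3),cv2.resize(b['frame'][100:325,155:380],(400,400),interpolation=3)]))
E
```

```text
t: 19.15
eef_pos: [0.6335, -0.004, 0.2026]
tool_rot: [[0.046, -0.999, -0.009], [-0.999, -0.046, 0.0], [-0.0, 0.009, -1.0]]
wrist_force: [-10.4, 1.4, 6.2]
opening: 0.0003
t: 20.15
eef_pos: [0.5146, -0.2019, 0.3034]
tool_rot: [[0.046, -0.999, 0.004], [-0.999, -0.046, -0.002], [0.003, -0.004, -1.0]]
wrist_force: [-0.3, -1.2, 0.7]
opening: 0.0003
t: 20.75
eef_pos: [0.4997, -0.3652, 0.3024]
tool_rot: [[0.044, -0.999, 0.001], [-0.999, -0.044, -0.001], [0.001, -0.001, -1.0]]
wrist_force: [0.0, -0.3, 0.1]
opening: 0.0001
```

View pics/end.png

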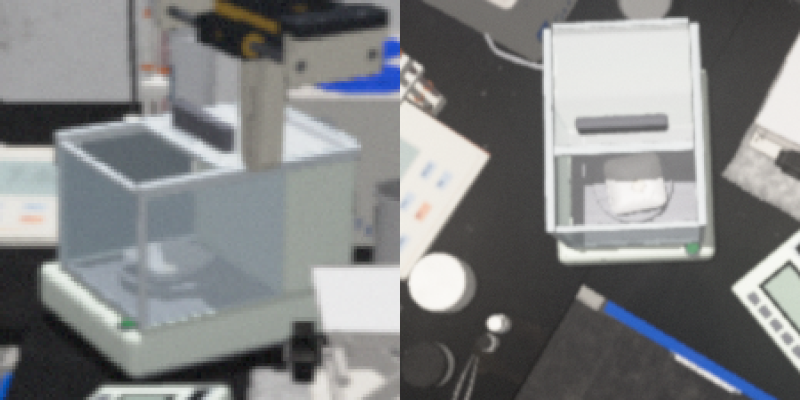

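```bash
python3 -c "
from rig import bot
print(bot.hand_in())"
```

```text
the job is handed in; nothing more can be done
None
```

The job is done and handed in at about 21 s: the lid was shut, the tare sensor was triggered, and the lid was opened again. `hand_in` gives no verdict, and the display is blank, so I could not confirm the tare itself.

- **Shutting the lid:** I pushed the rear face of the grip bar with closed fingers until the lid met its front stop at about 10 N. The picture showed the lid flush with the front of the shield.
- **Tare:** I held the fingertips about 25 mm above the right-hand sensor for more than 2 s. The TCP stayed within 0.2 mm in the readings and the wrist force showed no contact.
- **Opening the lid:** I pushed the front face of the bar until the lid met its rear stop, again at about 10 N. The last picture shows the lid open, the boat on the pan, and the robot clear of everything. The two stop positions fit the lid's 85 mm travel.
- **Bystanders:** I saw nothing else disturbed in the last picture, but its crops cover only part of the scene; the timer and pen were outside them.

One slip: when I moved away after opening the lid, the fingers crossed close to the left-hand sensor in plan, about 25 cm above it. That is well above the working height of 2 to 3 cm, so I don't expect it to have printed, but I could have routed around it.

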